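# Trip the guarded clamp lever of the foil cutter and start it

### The arm

A 7-joint arm with a two-finger parallel gripper is mounted at the origin on a cart in front of the work surface, level with it; the furniture and walls round the work are solid. World frame = base frame: x ahead of the robot, y to its left, z up, the work surface at z = 0. Lengths are in m, angles in rad, forces in N, time in s.
With the tool pointing down it reaches from about 0.4 to 0.85 m from the base axis. Payload 10.4 kg.
Tool frame: the origin (TCP) lies at the very end of the fingers, on their centre line; the grasp point (between the pads) lies 19 mm behind it; z points along the fingers, y is the line along which they close (so a half turn about z gives the same grasp; the last joint's range is limited). The gripper opens to 87 mm and grips with 3 to 60 N. Pads are 19 mm wide; open, the fingers measure 117 mm over their backs; the gripper's body (75 mm by 190 mm) begins 51 mm behind the grasp point.
Start: joints at [-1.13, 0.332, -0.065, 1.46, 0.022, 1.35, -0.088], TCP at [0.28, 0.559, 0.196] pointing down, gripper open.
Joint ranges: [-2.6, 2.6], [-0.5, 2.12], [-1.47, 1.34], [0.16, 2.42], [-1.27, 4.41], [0.06, 2.06], [-2.6, 2.6]. Speed limits (rad/s): [2.22, 2.22, 2.79, 2.79, 3.14, 3.14, 3.14].

### API

Orientations are given as a unit quaternion [x, y, z, w].
In Python, from bench import * gives the robot as it stands.
- The arm moves only by the tool step_arm, never from a script. Its arguments are lists of equal length, an entry for each row: "delta_pos": the shift along the world's x, y, z in units of 25 mm (1.0 is 25 mm), a list of three; "turn": the turn about the world's z in units of 0.12 rad (1.0 is 0.12 rad). In form: {"delta_pos": [[tx, ty, tz], ...], "turn": [turn, ...]}. A call has 1 to 12 rows; each row shifts and turns the commanded pose from where the row before left it; what a row does not reach is not made up. A row lasts 1/10 s, in which the tool goes at most 50 mm and 8.59 degrees, less where a joint would pass 70% of its speed; a pose out of reach is approached as far as the arm can. A call with a number of a shift or a turn outside -1 to 1 is refused whole. A call with a gripper value outside its range is refused whole. "grip" is the closure, from 0 (fully open) to 1 (shut), set as the call begins (left out, the last holds). The fingers move at their own pace and stop on an object; "newtons" is the grip in N (left out, the last holds). Time passes only in rows, so rows that do not move let the fingers close. It gives the time, the measured TCP pose, the force, the opening and the grip force at its end, in the units of the state.
- read_state(): the state, without advancing time (a new reading comes with each control period).
- camera(name): name is "scene" or "top" or "wrist"; returns a dict with "image" (420x560x3 uint8, red, green, blue), "z_map" (420x560 float32, m along the optical axis (not along the pixel's ray), 0 where there is no reading), "mtx" (3x3 intrinsics, pixels), "view" (4x4, takes a point from world to camera coordinates). Camera axes: x right, y up, looking along -z (the intrinsics and any distortion apply to the point x, -y, -z); pixel columns grow to the right and rows downward; lengths in m; the calibration is good to about 2 mm. A picture is of the moment at which its call begins.
- close_job(): hands the job in; it is judged then, once.
The state is a dict: "time": time; "joint_positions": joint angles; "joint_vel": joint speeds; "joint_torque": joint torques, N m; "ee_pos": TCP position; "eef_rot": TCP orientation; "ft_force": force on the tool from outside, world axes, zero at the start; "torque": the same for the moment, N m; "width": finger opening in m; "grip_force": force on a finger pad.
Only numpy, scipy, OpenCV 4.12 (cv2) and the standard library are available. Lean on these libraries where they do the work, as an engineer would, in place of code of your own. Each camera call takes 0.05 s, during which the arm holds its last target. There are 200 camera calls.

### The job

Make the foil cutter with the red lever ready and start it: reach down through the window of its yellow guard, press the red lever all the way down to its stop without touching the guard, and come out again. Then press the green start button on the small grey box right down and let it spring back. Leave the cutter with the blue lever untouched, do not pick up or push away the start box, and do not disturb the other things standing around.

Things in the scene. Friction and masses are not known exactly. Their poses are not given: they have to be found in the camera images.
- red_cutter: foil cutter with the RED lever, to be operated: a white table machine fixed to the worktop, 200 mm long (its x, from -82 to +118), 132 mm wide (its y), white case up to 44 mm high, a white roll cover 87 mm high at its back. Origin on the worktop under the middle of the machine's width; x points from the lever pad to the back, z up. It differs from the other cutter in the lever's colour only, and the two may stand in either place.
- red_cutter_guard: the red cutter's guard, which must not be touched: a flat yellow frame, 148 mm long (x) by 132 mm wide (y) by 5 mm thick, its top 98 mm above the worktop, on clear plastic walls at the front and sides. The open window in it is 100 mm long (x), from x = -58 to +42, by 92 mm wide (y). Same origin and axes as the cutter.
- red_cutter_window (a point): centre of the guard window, in the plane of the frame's top (98 mm above the worktop); axes as the cutter's, x to the back
- red_cutter_pad (a point): centre of the upper face of the red lever's pad (34 mm long by 40 mm wide). With the lever up it is 89 mm above the worktop (9 mm below the frame's top), at x about -4 mm in the cutter's frame; with the lever right down it is about 68 mm above the worktop (30 mm below the frame's top) at x about -10 mm, so it sinks about 21 mm. It turns with the lever.
- red_cutter_lever (a joint): angle of the red lever in rad about its hinge at the back of the window (hinge 60 mm above the worktop): 0 is up, 0.36 is right down at the stop; it starts between 0 and 0.05. No spring: friction holds it where it is left; pressing the pad down takes about 5 N.
- blue_cutter: the other foil cutter, with the BLUE lever, to be left untouched: same shape, size and axes as the red one, fixed to the worktop. Behind and above both, a wall shelf starts at world x = 0.58 m, about 0.5 m above the worktop (goods on it reach to x = 0.55): keep the wrist in front of it.
- blue_cutter_lever (a joint): angle of the blue lever, as for the red one; it starts between 0 and 0.05 and must stay there
- start_box: loose grey plastic box, 62 x 62 x 46 mm, about 0.45 kg, with the round green start button on top; it belongs to the red cutter. Origin at the centre of its underside.
- start_button_top (a point): centre of the top of the green button (38 mm across), 60 mm above the worktop when up
- start_button (a joint): travel of the green button in m: 0 is up, 0.006 is fully down; it springs back. It takes 1.2 N to start it and about 5 N to bring it down.
- twist_timer: loose twist timer, white with an orange dial, 62 mm across, 37 mm high, a bystander; origin at the centre of its underside. It and the start box may stand in either place.
- duckbill: loose silver duckbill hair clip, 81 x 12 x 11 mm, lying between the two cutters, a bystander
- clip_black: loose black hair clip, 104 x 18 x 15 mm, a bystander on the right
- tint_bowl: loose black tint bowl, 158 x 132 x 54 mm, a bystander at the back, right of the middle
- pot: loose white lidded pot, 90 mm across, 32 mm high, a bystander on the left

How it is judged:
On the way, in this order (a step that is already met when the one before it is completed fails the run):
1. the red lever is pressed down to its stop (value of joint red_cutter_lever above 0.32 rad), for 0.1 s.
2. the green button is pressed right down (value of joint start_button above 0.0045 m), for 0.05 s.
At the end, for the whole second after the job is handed in: The red lever is down (at least 0.31 of its 0.36 rad), the green button has been pressed (at least 4.5 of its 6 mm) after that and is up again, the blue lever is still up (under 0.08 rad), and the start box stands upright and at rest within 30 mm of where it stood (value of joint red_cutter_lever above 0.31 rad and value of joint start_button below 0.001 m and value of joint blue_cutter_lever below 0.08 rad and distance of start_box from where it was at the start of the episode below 0.03 m and angle between start_box's own z axis and vertical below 0.1 rad and linear speed of start_box below 0.01 m/s); the robot touches nothing.
It fails at once if the robot touches the red cutter's guard (over 1 N) (contact force between any of the arm, the fingers and red_cutter_guard above 1 N).
It fails at once if the robot touches the cutter with the blue lever (over 1 N) (contact force between any of the arm, the fingers and blue_cutter above 1 N).
It fails at once if the green button is pressed while the red lever is not down (value of joint start_button above 0.003 m and value of joint red_cutter_lever below 0.31 rad).
It fails at once if the start box is lifted (8 mm), or pushed 30 mm away (height (world z) of start_box above 0.008 m or distance of start_box from where it was at the start of the episode above 0.03 m).
It fails at once if a bystander is moved by more than 20 mm (distance of any of twist_timer, duckbill, clip_black, tint_bowl, pot from where it was at the start of the episode above 0.02 m).
It also fails if it takes over 54 s, if anything falls off the work surface, if the arm or the gripper's body presses on something with over 40 N, if the wrist force passes 120 N, or if a joint passes its speed limit or range.

## Working session

There is one attempt and no reset: what is moved stays moved. The work goes in short steps, Python scripts to look and compute and a tool call to move; the robot and the scene stay as the last step left them, time stands still between calls to the robot, and variables do not carry over. Pictures are saved under pics/ and viewed, at most 10 in all, crops included, and the job is handed in when it is done.

Besides the shell and the picture viewer there is one more tool, called after "Emit:" as name(argument=value, ...) on one line, values as JSON. step_arm: Moves the arm, as the interface text tells. Shifts and turns lie within -1 to 1; 1 stands for 25 mm of shift or 0.12 rad of turn. Its arguments: {"type":"object","properties":{"delta_pos":{"type":"array"},"turn":{"type":"array"},"grip":{"type":"number"},"newtons":{"type":"number"}},"required":["delta_pos","turn"]}

```bash
mkdir -p pics
cat > h.py <<'E'
from bench import *
import numpy as np, cv2
def save(n,c): cv2.imwrite(f'pics/{n}.png',c['image'][:,:,::-1])
def pts(c):
    z=c['z_map'];K=c['mtx'];v,u=np.mgrid[:z.shape[0],:z.shape[1]]
    p=np.stack([(u-K[0,2])/K[0,0]*z,-(v-K[1,2])/K[1,1]*z,-z,np.ones_like(z)],-1)
    return (p@np.linalg.inv(c['view']).T)[...,:3]
E
python3 - <<'E'
from h import *
for n in('top','scene'):
    c=camera(n);save(n+'1',c);np.savez(n+'1.npz',**c)
    print(n,np.linalg.inv(c['view'])[:3,3].round(3))
s=read_state();print(s)
E
```

```text
top [0.373 0.006 1.466]
scene [ 0.166 -0.72   0.97 ]
{'time': 0.1, 'joint_positions': array([-1.12962873,  0.33280464, -0.06469629,  1.46087478,  0.02161933,
        1.3499076 , -0.08850689]), 'joint_vel': array([-1.41762824e-03, -5.04390411e-04,  3.48811883e-05, -2.39686336e-03,
       -2.23753132e-03, -3.07277528e-04,  5.13378632e-04]), 'joint_torque': array([ 1.42558896e-03, -6.24541640e+01,  2.45430594e-02, -3.90715134e+01,
       -6.15013763e-02,  3.65304819e-02,  1.36991403e-04]), 'ee_pos': array([0.27941417, 0.55862653, 0.19562771]), 'eef_rot': array([ 2.29804725e-01,  9.73236542e-01, -6.39765814e-04, -1.10030122e-04]), 'ft_force': array([-0.38059624,  0.16902946,  0.33233594]), 'torque': array([-0.05321154,  0.01491254, -0.0547516 ]), 'grip_force': 0.0, 'width': 0.08717847162404711}
```

View pics/top1.png

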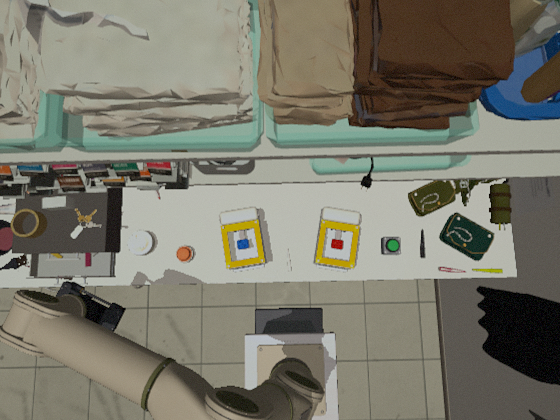

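View pics/scene1.png

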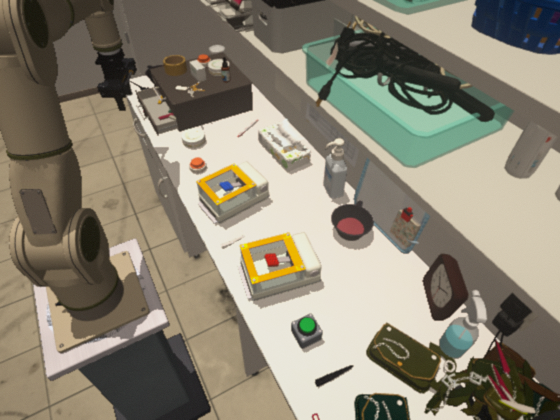

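The top view shows the blue cutter at (245,242), the red cutter at (337,243), the green button at (392,245) and the orange timer at (185,254). The scene view agrees, with the red cutter at (272,262) and the button at (308,325).

```bash
cat >> h.py <<'E'
def ray(c,uv,h):
    K=c['mtx'];T=np.linalg.inv(c['view']);uv=np.atleast_2d(uv).astype(float)
    d=np.c_[(uv[:,0]-K[0,2])/K[0,0],-(uv[:,1]-K[1,2])/K[1,1],-np.ones(len(uv))]@T[:3,:3].T
    o=T[:3,3];return o+d*((h-o[2])/d[:,2])[:,None]
def comps(c,lo,hi,mina=20):
    m=cv2.inRange(cv2.cvtColor(c['image'],cv2.COLOR_RGB2HSV),lo,hi)
    n,l,s,ce=cv2.connectedComponentsWithStats(m)
    return [(s[i,4],ce[i],(l==i)) for i in range(1,n) if s[i,4]>=mina]
def find(c,show=True):
    for nm,lo,hi,h in(('yellow',(20,150,100),(32,255,255),.098),('red',(0,180,90),(5,255,255),.088),('green',(55,120,60),(80,255,255),.06)):
        for a,ce,m in comps(c,lo,hi):
            p=ray(c,np.argwhere(m)[:,::-1],h)[:,:2]
            if not(.3<p[:,0].mean()<.65 and abs(p[:,1].mean())<.5): continue
            r=cv2.minAreaRect((p*1000).astype(np.float32))
            print(nm,a,ce.round(1),'mean',p.mean(0).round(4),'rect mm',np.round(r[0],1),np.round(r[1],1),round(r[2],1))
E
python3 - <<'E'
from h import *
for n in('top1','scene1'):
    print(n);find(dict(np.load(n+'.npz')))
E
```

```text
top1
yellow 787 [242.3 242.6] mean [0.4699 0.1505] rect mm [467.8 150.7] [146.6 130.2] 8.3
yellow 799 [337.4 242.9] mean [ 0.4618 -0.1724] rect mm [ 460. -172.] [131.  145.4] 79.5
red 84 [336.8 243.7] mean [ 0.4593 -0.1716] rect mm [ 459.5 -171. ] [34.7 28.7] 79.2
green 103 [392.5 244.9] mean [ 0.4527 -0.3688] rect mm [ 452.4 -368.8] [36.  37.7] 42.5
scene1
yellow 639 [226.1 183.8] mean [0.4623 0.1486] rect mm [461.9 152.4] [146.7 131.2] 7.9
yellow 1067 [272.  258.3] mean [ 0.4546 -0.1753] rect mm [ 454.9 -170.7] [131.7 147.2] 79.6
red 120 [271.2 259.2] mean [ 0.4538 -0.1716] rect mm [ 453.7 -171.1] [40.  28.1] 76.7
green 190 [306.7 324.8] mean [ 0.4476 -0.3688] rect mm [ 447.2 -369. ] [36.7 37.6] 61.2
```

Emit:
step_arm(delta_pos=[[0,-1,0.2],[0,-1,0.2],[0.4,-1,0.2],[0.7,-1,0],[0.7,-1,0],[0.7,-1,0],[0.7,-1,0],[0.8,-1,0],[0.8,-1,0],[0.8,-1,0],[0.8,-1,0],[0.7,-1,0]], turn=[0,0,0,0.3,0.3,0.3,0.3,0.3,0.3,0.3,0.2,0], grip=1, newtons=10)

```text
time: 1.3
ee_pos: [0.4577, 0.2576, 0.2111]
eef_rot: [0.093, 0.996, -0.0, -0.0]
ft_force: [0.6, 0.1, 0.5]
width: 0.0027
grip_force: 0.0
```

Emit:
step_arm(delta_pos=[[0,-1,0],[0,-1,0],[0,-1,0],[0,-1,0],[0,-1,0],[0,-1,0],[0,-1,0],[0,-1,0],[0,-1,0],[0,-1,0],[0,-1,0],[0,-1,0]], turn=[0,0,0,0,0,0,0,0,0,0,0,0])

```text
time: 2.5
ee_pos: [0.4567, -0.042, 0.2112]
eef_rot: [0.094, 0.996, 0.0, -0.0]
ft_force: [-0.5, 1.1, 0.7]
width: 0.0006
grip_force: 0.0
```

Emit:
step_arm(delta_pos=[[0,-1,0],[0,-1,0],[0,-1,0],[0,-1,0],[0,-1,0],[0,-0.2,0],[0,0,0]], turn=[0,0,0,0,0,0,0])

```text
time: 3.2
ee_pos: [0.4568, -0.1715, 0.2112]
eef_rot: [0.095, 0.996, 0.0, -0.0]
ft_force: [-0.3, 0.5, 0.0]
width: 0.0005
grip_force: 0.0
```

Run:
```python
from h import *
print(read_state()['ee_pos'],read_state()['joint_positions'].round(2))
c=camera('wrist');save('w1',c);find(c)
```

```text
[ 0.45678814 -0.17146082  0.21115455] [-0.33 -0.    0.6   1.82  0.    1.33  1.65]
yellow 9755 [283.9 174.3] mean [ 0.4378 -0.1647] rect mm [ 450.7 -168.8] [130.4 137. ] 79.4
yellow 65 [279.4 248.8] mean [ 0.5033 -0.1813] rect mm [ 503.5 -181.2] [17.5  4. ] 79.2
red 854 [283.  189.1] mean [ 0.451  -0.1679] rect mm [ 453.7 -169. ] [37.1 27.9] 79.2
green 986 [ 88.2 216.7] mean [ 0.4483 -0.367 ] rect mm [ 448.4 -367. ] [35.4 36.9] 79.2
```

View pics/w1.png

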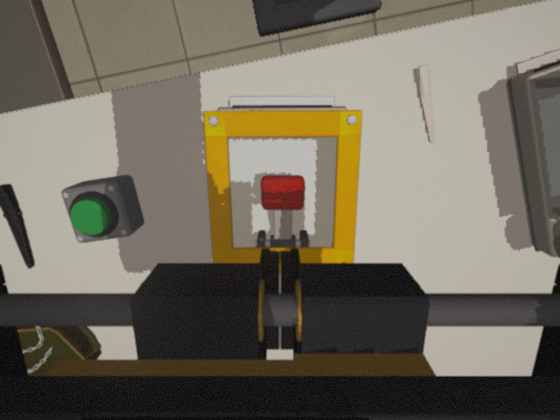

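The wrist view shows the red pad at (283,190), centred in the window (230–335, 137–248), with the closed fingers just behind it. I descend to just above the pad.

Emit:
step_arm(delta_pos=[[-0.08,0.04,-0.8],[-0.08,0,-0.8],[0,0,-0.8],[0,0,-0.8],[0,0,-0.8],[0,0,-0.5],[0,0,0]], turn=[0,0,0,0,0,0,0])

```text
time: 3.95
ee_pos: [0.4522, -0.1688, 0.0975]
eef_rot: [0.093, 0.996, 0.0, -0.001]
ft_force: [-0.5, 0.8, 0.2]
width: 0.0004
grip_force: 0.0
```

Emit:
step_arm(delta_pos=[[0,0,-0.2],[0,0,-0.2],[0,0,-0.2],[0,0,-0.2],[0,0,0]], turn=[0,0,0,0,0])

```text
time: 4.45
ee_pos: [0.4527, -0.1699, 0.0783]
eef_rot: [0.094, 0.996, 0.0, -0.0]
ft_force: [-1.3, -0.2, -0.1]
width: 0.0003
grip_force: 0.0
```

Emit:
step_arm(delta_pos=[[0,0,-0.1],[0,0,-0.1],[0,0,-0.1]], turn=[0,0,0])

```text
time: 4.75
ee_pos: [0.4532, -0.17, 0.0713]
eef_rot: [0.094, 0.996, 0.0, 0.0]
ft_force: [0.0, -0.5, -1.0]
width: 0.0004
grip_force: 0.0
```

Emit:
step_arm(delta_pos=[[0,0,-0.1],[0,0,0]], turn=[0,0])

```text
time: 4.95
ee_pos: [0.4528, -0.1699, 0.0685]
eef_rot: [0.094, 0.996, 0.0, -0.0]
ft_force: [-0.3, 0.3, 1.1]
width: 0.0007
grip_force: 0.0
```

Run:
```python
from h import *
c=camera('wrist');save('w2',c)
c=camera('scene');cv2.imwrite('pics/s2.png',cv2.resize(c['image'][200:320,200:360,::-1],None,fx=4,fy=4))
```

```text
(no output)
```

View pics/w2.png

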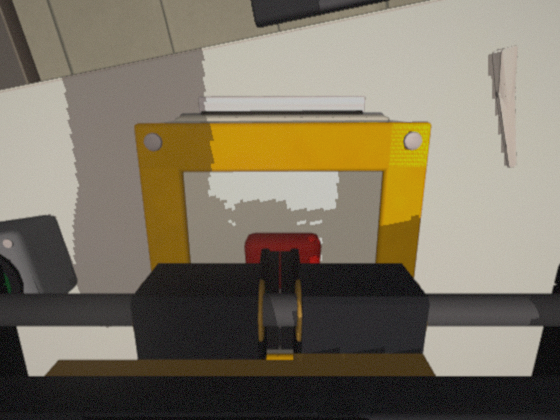

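View pics/s2.png

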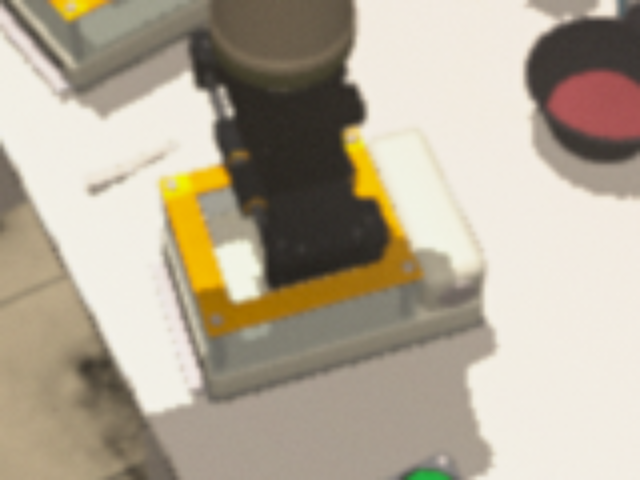

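The wrist view shows the fingers on the red pad at (282,250), well clear of the window edges. The force reading doesn't show contact, so I check the pad's height by depth.

```bash
cat >> h.py <<'E'
def padh(c):
    P=pts(c)
    for a,ce,m in comps(c,(0,180,60),(5,255,255),100):
        q=P[m&(c['z_map']>0)]; q=q[(q[:,0]<.5)&(q[:,2]<.1)&(abs(q[:,1]+.17)<.04)]
        if len(q)>50:
            d=(q-[.461,-.17,0])@np.array([np.cos(-.183),np.sin(-.183),0]); 
            for lo in np.arange(-.03,.03,.005):
                k=(d>=lo)&(d<lo+.005)
                if k.sum()>5: print(round(lo,3),k.sum(),np.median(q[k,2]).round(4))
E
python3 - <<'E'
from h import *
padh(camera('wrist'));s=read_state();print(s['ee_pos'],s['ft_force'])
E
```

```text
-0.025 193 0.0883
-0.02 538 0.0912
-0.015 201 0.0908
-0.01 87 0.0893
[ 0.45312885 -0.17001869  0.06892084] [-0.17038599  0.50359332 -0.76106406]
```

Run:
```python
from h import *
c=camera('wrist');P=pts(c)
for n,(u,v) in dict(guard=(280,148),guardL=(160,220),table=(500,250),pad=(283,241),fing=(281,257),fing2=(270,262),case=(282,190),armR=(300,250)).items(): print(n,c['image'][v,u],P[v,u].round(4))
```

```text
guard [196 145  10] [ 0.3942 -0.1594  0.0982]
guardL [131  97   8] [ 0.4168 -0.2217  0.0979]
table [191 186 173] [ 0.5146 -0.0067  0.0008]
pad [102  31  26] [ 0.4411 -0.1668  0.0905]
fing [45 27 29] [ 0.4441 -0.1684  0.1029]
fing2 [28 28 25] [ 0.4431 -0.1734  0.1087]
case [194 192 187] [ 0.4256 -0.1641  0.0439]
armR [106  27  19] [ 0.447  -0.1591  0.0916]
```

Run:
```python
from h import *
R=np.array([[np.cos(.183),-np.sin(.183)],[np.sin(.183),np.cos(.183)]])
for n in('top1','scene1'):
    c=dict(np.load(n+'.npz'));P=pts(c)
    for nm,lo,hi in(('yellow',(20,150,100),(32,255,255)),('red',(0,150,60),(6,255,255))):
        for a,ce,m in comps(c,lo,hi):
            q=P[m];q=q[(q[:,2]<.12)&(q[:,2]>.06)]
            if len(q)<30 or abs(q[:,1].mean()+.17)>.05: continue
            l=(q[:,:2]-[.457,-.171])@R.T
            print(n,nm,len(q),'local rel window min/max mm',(np.percentile(l,[1,50,99],0)*1000).round(1).tolist(),'z',np.percentile(q[:,2],[5,50,95]).round(4))
```

```text
top1 yellow 795 local rel window min/max mm [[-68.9, -65.0], [8.2, -0.1], [74.7, 64.0]] z [0.0942 0.0991 0.1037]
top1 red 90 local rel window min/max mm [[-12.0, -17.3], [2.4, -0.7], [17.0, 18.8]] z [0.0822 0.0898 0.0945]
scene1 yellow 1061 local rel window min/max mm [[-74.0, -64.0], [-0.9, -9.8], [70.8, 65.2]] z [0.095  0.0978 0.1005]
scene1 red 129 local rel window min/max mm [[-16.9, -19.2], [-3.0, -1.8], [12.9, 17.1]] z [0.0828 0.0879 0.0928]
```

Run:
```python
from h import *
for n in('wrist','scene'):
    c=camera(n);P=pts(c);im=c['image'].max(2)
    m=(im<75)&(abs(P[...,0]-.455)<.09)&(abs(P[...,1]+.17)<.13)&(P[...,2]>.06)&(P[...,2]<.25)
    R=np.array([[np.cos(.183),-np.sin(.183)],[np.sin(.183),np.cos(.183)]])
    q=P[m];l=(q[:,:2]-[.4531,-.170])@R.T*1000
    for lo in range(-110,110,10):
        k=(l[:,1]>=lo)&(l[:,1]<lo+10)
        if k.sum()>3: print(n,lo,k.sum(),'zmin',np.percentile(q[k,2],[1,5]).round(3),'x',np.percentile(l[k,0],[2,98]).round(0))
```

```text
wrist -90 318 zmin [0.165 0.166] x [-31.   1.]
wrist -80 931 zmin [0.166 0.166] x [-33.  -0.]
wrist -70 1130 zmin [0.178 0.179] x [-33. -27.]
wrist -60 2071 zmin [0.179 0.18 ] x [-33. -24.]
wrist -50 4148 zmin [0.179 0.18 ] x [-33. -23.]
wrist -40 4754 zmin [0.173 0.18 ] x [-38. -23.]
wrist -30 7171 zmin [0.172 0.176] x [-38. -22.]
wrist -20 7205 zmin [0.172 0.176] x [-38. -22.]
wrist -10 6919 zmin [0.097 0.109] x [-37.   7.]
wrist 0 6879 zmin [0.1   0.118] x [-37.   5.]
wrist 10 7120 zmin [0.172 0.176] x [-37. -23.]
wrist 20 7157 zmin [0.171 0.176] x [-37. -23.]
wrist 30 3498 zmin [0.173 0.18 ] x [-37. -23.]
wrist 40 2815 zmin [0.178 0.18 ] x [-32. -24.]
wrist 50 1117 zmin [0.178 0.179] x [-32. -24.]
wrist 60 892 zmin [0.178 0.179] x [-33. -26.]
wrist 70 1213 zmin [0.166 0.166] x [-31.   1.]
scene -100 162 zmin [0.189 0.19 ] x [-36.  33.]
scene -90 183 zmin [0.167 0.17 ] x [-36.  33.]
scene -80 99 zmin [0.206 0.206] x [-35.  32.]
scene -70 80 zmin [0.204 0.205] x [-30.  23.]
scene -60 179 zmin [0.201 0.206] x [-25.  22.]
scene -50 116 zmin [0.181 0.183] x [-29.  21.]
scene -40 33 zmin [0.174 0.179] x [-37.  33.]
scene -30 33 zmin [0.184 0.186] x [-37.  35.]
scene -20 25 zmin [0.183 0.186] x [-37. -24.]
scene -10 9 zmin [0.186 0.186] x [-37. -25.]
scene 0 16 zmin [0.106 0.108] x [-36.  -8.]
scene 10 17 zmin [0.187 0.187] x [-37. -24.]
scene 20 13 zmin [0.186 0.186] x [-34. -24.]
scene 60 20 zmin [0.181 0.182] x [-34. -24.]
scene 70 32 zmin [0.171 0.177] x [-36. -23.]
scene 80 19 zmin [0.17  0.172] x [-35. -21.]
scene 90 4 zmin [0.207 0.207] x [-32. -25.]
```

The depth shows the gripper's body about 97 mm above the reported TCP height, where 70 mm is expected. So the fingertips are really near z 0.09, just above the pad, and the lever has not been pressed yet. I carry on down in small steps, watching the force.

Emit:
step_arm(delta_pos=[[0,0,-0.2],[0,0,-0.1],[0,0,-0.1]], turn=[0,0,0])

```text
time: 5.55
ee_pos: [0.4529, -0.17, 0.0587]
eef_rot: [0.094, 0.996, 0.0, -0.0]
ft_force: [-2.5, 0.4, 4.2]
width: 0.0001
grip_force: 2.0
```

Run:
```python
from h import *
padh(camera('wrist'));s=read_state();print(s['ee_pos'],s['ft_force'],s['joint_positions'])
```

```text
-0.025 372 0.0836
-0.02 403 0.0846
-0.015 220 0.0837
-0.01 7 0.0823
[ 0.45274389 -0.16995257  0.05831489] [-0.98568304 -0.15423713  3.08375731] [-0.29280045  0.1641499   0.60584586  2.01347206 -0.11100754  0.99637626
  1.75028172]
```

Emit:
step_arm(delta_pos=[[0,0,-0.1],[0,0,-0.1],[0,0,-0.1]], turn=[0,0,0])

```text
time: 5.9
ee_pos: [0.4529, -0.17, 0.0511]
eef_rot: [0.094, 0.996, 0.0, -0.0]
ft_force: [-3.2, 1.1, 5.1]
width: 0.0003
grip_force: 2.1
```

Emit:
step_arm(delta_pos=[[0,0,-0.08],[0,0,-0.08]], turn=[0,0])

```text
time: 6.1
ee_pos: [0.4529, -0.1699, 0.0471]
eef_rot: [0.094, 0.996, 0.0, -0.0]
ft_force: [-3.4, 0.6, 4.7]
width: 0.0004
grip_force: 2.1
```

Run:
```python
from h import *
padh(camera('wrist'));s=read_state();print(s['ee_pos'],s['ft_force'])
```

```text
-0.03 55 0.0696
-0.025 621 0.0727
-0.02 397 0.0733
-0.015 244 0.0727
[ 0.45280488 -0.16994993  0.0468685 ] [-2.20486815  0.74494729  2.49490271]
```

Emit:
step_arm(delta_pos=[[0,0,-0.08],[0,0,-0.08]], turn=[0,0])

```text
time: 6.35
ee_pos: [0.453, -0.17, 0.0432]
eef_rot: [0.094, 0.996, 0.0, -0.0]
ft_force: [-3.4, 1.0, 5.3]
width: 0.0007
grip_force: 2.6
```

Emit:
step_arm(delta_pos=[[0,0,-0.06],[0,0,-0.06]], turn=[0,0])

```text
time: 6.55
ee_pos: [0.4529, -0.17, 0.0412]
eef_rot: [0.094, 0.996, 0.0, -0.0]
ft_force: [-16.0, 4.2, 37.1]
width: 0.0005
grip_force: 18.4
```

The force has jumped to 37 N, so the lever is at its stop. I hold briefly and then come straight out.

Emit:
step_arm(delta_pos=[[0,0,0],[0,0,0]], turn=[0,0])

```text
time: 6.75
ee_pos: [0.4528, -0.17, 0.0414]
eef_rot: [0.094, 0.996, 0.001, -0.0]
ft_force: [-12.7, 3.2, 24.8]
width: 0.0005
grip_force: 12.4
```

Emit:
step_arm(delta_pos=[[0,0,0.3],[0,0,0.6],[0,0,0.8],[0,0,0.8],[0,0,0.8],[0,0,0.8],[0,0,0.8],[0,0,0.8],[0,0,0]], turn=[0,0,0,0,0,0,0,0,0])

```text
time: 7.65
ee_pos: [0.4549, -0.1703, 0.1852]
eef_rot: [0.094, 0.996, 0.0, 0.002]
ft_force: [-0.5, -0.6, -0.4]
width: 0.0004
grip_force: 0.0
```

Run:
```python
from h import *
c=camera('wrist');padh(c);find(c);save('w3',c);s=read_state();print(s['ee_pos'],s['ft_force'])
P=pts(c);g=comps(c,(55,120,60),(80,255,255))
for a,ce,m in g: print(a,ce,np.median(P[m],0))
```

```text
-0.03 42 0.0647
-0.025 252 0.0669
-0.02 226 0.0679
-0.015 174 0.0677
-0.01 56 0.068
-0.005 133 0.0679
0.0 52 0.0681
yellow 9881 [283.9 167.9] mean [ 0.4261 -0.1621] rect mm [ 444.  -167.5] [130.1 123.2] 79.3
yellow 26 [244.7 261.6] mean [ 0.4975 -0.2093] rect mm [ 497.2 -209.9] [13.6  0.9] 79.2
red 934 [282.1 187.3] mean [ 0.4421 -0.1665] rect mm [ 445.2 -168. ] [34.7 29. ] 79.3
green 1182 [ 73.8 225.4] mean [ 0.4479 -0.3662] rect mm [ 448.3 -366.2] [36.5 37.2] 88.5
[ 0.45414491 -0.17005966  0.18370833] [ 0.66454687 -0.18348341 -0.26092684]
1182 [ 73.76734349 225.36717428] [ 0.44759663 -0.36591957  0.06026654]
```

View pics/w3.png

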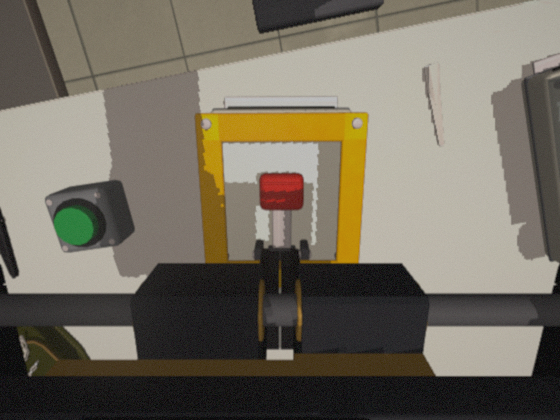

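The red pad now sits at 0.068 m and stays there, so the lever is down; the fingers are out above the window. The button is at about (0.449, -0.367), and I move over it.

Emit:
step_arm(delta_pos=[[0,-0.5,0],[0,-1,0],[0,-1,0],[-0.1,-1,0],[-0.1,-1,0],[0,-1,0],[0,-1,0],[0,-0.9,0],[0,-0.5,0],[0,0,0]], turn=[0,0,0,0,0,0,0,0,0,0])

```text
time: 8.7
ee_pos: [0.4472, -0.3688, 0.182]
eef_rot: [0.095, 0.995, -0.0, -0.001]
ft_force: [-0.8, 0.5, -0.2]
width: 0.0006
grip_force: 0.0
```

Emit:
step_arm(delta_pos=[[0,0,-0.8],[0,0,-0.8],[0,0,-0.8],[0,0,-0.8],[0,0,-0.8],[0,0,-0.8],[0,0,-0.4],[0,0,0]], turn=[0,0,0,0,0,0,0,0])

```text
time: 9.5
ee_pos: [0.4477, -0.366, 0.0516]
eef_rot: [0.093, 0.996, 0.001, -0.001]
ft_force: [0.1, 0.1, -0.1]
width: 0.0004
grip_force: 0.0
```

Run:
```python
from h import *
c=camera('wrist');find(c);save('w4',c);s=read_state();print(s['ee_pos'],s['ft_force'])
P=pts(c);g=comps(c,(55,120,60),(80,255,255))
for a,ce,m in g: print(a,ce,np.percentile(P[m],[1,50,99],axis=0).round(4))
```

```text
green 1864 [277.7 240.9] mean [ 0.4402 -0.3664] rect mm [ 440.6 -366.1] [36.7 24.9] 78.1
[ 0.44816328 -0.36673401  0.05278197] [ 0.18489349 -0.18250185 -0.31901051]
1864 [277.71566524 240.94152361] [[ 0.4301 -0.3853  0.0526]
 [ 0.4397 -0.3658  0.0601]
 [ 0.4545 -0.3501  0.0904]]
```

View pics/w4.png

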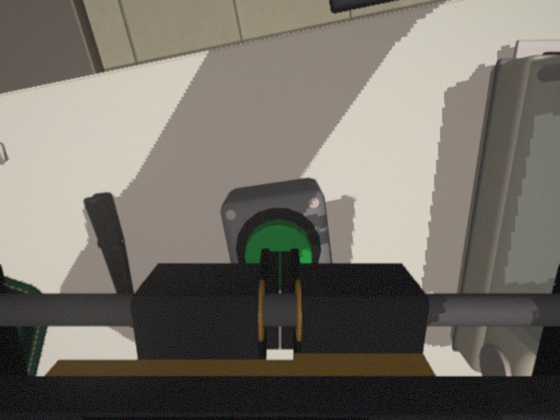

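The wrist view shows the fingers centred over the green button at (278,245). I press down in small steps.

Emit:
step_arm(delta_pos=[[0,0,-0.2],[0,0,-0.2],[0,0,-0.2],[0,0,-0.1]], turn=[0,0,0,0])

```text
time: 9.95
ee_pos: [0.448, -0.3674, 0.0349]
eef_rot: [0.094, 0.996, 0.0, -0.0]
ft_force: [-0.6, -0.5, -0.2]
width: 0.0005
grip_force: 0.0
```

Emit:
step_arm(delta_pos=[[0,0,-0.08],[0,0,-0.08]], turn=[0,0])

```text
time: 10.15
ee_pos: [0.448, -0.3674, 0.0313]
eef_rot: [0.094, 0.996, 0.0, -0.0]
ft_force: [-1.8, 1.1, 2.6]
width: 0.0005
grip_force: 1.4
```

Emit:
step_arm(delta_pos=[[0,0,-0.08],[0,0,-0.08]], turn=[0,0])

```text
time: 10.35
ee_pos: [0.4481, -0.3675, 0.0278]
eef_rot: [0.094, 0.996, 0.0, 0.0]
ft_force: [-8.4, 7.1, 27.4]
width: 0.0005
grip_force: 13.7
```

Emit:
step_arm(delta_pos=[[0,0,-0.06],[0,0,0]], turn=[0,0])

```text
time: 10.55
ee_pos: [0.4482, -0.3675, 0.0278]
eef_rot: [0.094, 0.996, 0.001, 0.0]
ft_force: [-8.6, 9.0, 27.4]
width: 0.0006
grip_force: 13.4
```

The force is 27 N, so the button is bottomed out and has been held. I lift off and check.

Emit:
step_arm(delta_pos=[[0,0,0.2],[0,0,0.4],[0,0,0.8],[0,0,0.8],[0,0,0.8],[0,0,0.8],[0,0,0.8],[0,0,0.8],[0,0,0],[0,0,0]], turn=[0,0,0,0,0,0,0,0,0,0])

```text
time: 11.55
ee_pos: [0.4483, -0.3676, 0.161]
eef_rot: [0.094, 0.996, -0.0, 0.0]
ft_force: [0.5, -0.0, -0.3]
width: 0.0006
grip_force: 0.0
```

Run:
```python
from h import *
c=camera('wrist');find(c);P=pts(c)
for a,ce,m in comps(c,(55,120,60),(80,255,255)): print(a,ce.round(),np.median(P[m],0).round(4))
c=camera('scene');find(c);P=pts(c)
for a,ce,m in comps(c,(0,150,60),(6,255,255)): print('red',a,ce.round(),np.median(P[m],0).round(4))
s=read_state();print(s['ee_pos'],s['ft_force'])
```

```text
yellow 9677 [496.4 173.2] mean [ 0.449  -0.2093] rect mm [ 451.2 -192.7] [ 87.2 145.5] 79.5
red 1851 [522.  162.4] mean [ 0.4444 -0.1845] rect mm [ 444.6 -184.7] [36.5 29. ] 79.3
green 1468 [280.4 201.8] mean [ 0.4481 -0.3676] rect mm [ 448.3 -367.8] [36.7 37.3] 34.0
1468 [280. 202.] [ 0.4479 -0.3675  0.0603]
yellow 459 [220.6 188.5] mean [0.438  0.1372] rect mm [457.8 151.5] [137.9 131.3] 8.2
yellow 737 [262.3 259.6] mean [ 0.4299 -0.1664] rect mm [ 454.7 -171.1] [131.9 146.1] 79.1
yellow 29 [293.7 259.7] mean [ 0.5031 -0.2081] rect mm [ 502.7 -209.2] [40.   6.2] 78.0
red 121 [270.1 264.1] mean [ 0.4437 -0.1844] rect mm [ 444.2 -183.8] [37.1 28.3] 78.0
green 185 [306.5 325.1] mean [ 0.4468 -0.3692] rect mm [ 447.1 -368.8] [35.2 37.5] 13.5
red 57 [406. 216.] [ 0.8294 -0.2644  0.153 ]
red 136 [270. 264.] [ 0.4504 -0.1718  0.0674]
[ 0.44777825 -0.36716976  0.16004331] [-0.07505001  0.13566428 -0.41501332]
```

The button is back up at 0.060 m, the start box has not moved, the lever is still down at 0.067 m, and the robot touches nothing.

```bash
python3 -c "
from bench import *
print(close_job())"
```

```text
the job is handed in; nothing more can be done
None
```

The job is handed in, with no verdict returned: the red lever is down at its stop, the green button was pressed right down after it and sprang back, and in the last camera check the start box had not moved.

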